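# Fit the splined T-handle to the spoon clamp and close it

### The job

The T-handle has only been set on the nose of the clamp's splined spindle and its teeth are riding on top of the spindle's teeth. Rock the handle round until the teeth mesh and press it down fully home, then turn it clockwise (seen from above) until the jaw has closed right up on the spoon blank, and let go. Leave the loose spoons, the hammer and the screwdriver where they lie.

Things in the scene. Friction and masses are not known exactly. Their poses are not given: they have to be found in the camera images.
- clamp: Green bench clamp, 290 x 110 mm, bolted down. Origin on the table, on the vertical axis of its splined spindle; z up; x runs along the slide from the spindle to the jaws, which are at most 72 mm high and all lie on the +x side, below the cross bar.
- spindle (a joint): Turn of the spindle in rad: -0.1 to 0.1 at the start (clamp open), grows as it turns clockwise seen from above, up to the stop at 1.2 where the green moving jaw has closed on the brass spoon blank. The clamp's yaw minus this angle is the direction of one spline tooth. Turning it takes about 0.45 N m; it stays where it is left.
- spindle_flange (a point): Centre of the upper face of the spindle's dark flange (96 mm across, 54 mm above the table); turns with the spindle. Six yellow radial marks on it, one along x and then every 60 degrees, each in line with a spline tooth. The six teeth (36 mm across, 5.5 mm wide) reach up to 30 mm above this point, a plain round nose to 43 mm above it.
- collar_top (a point): Centre of the upper face of the orange stop collar, 60 mm across, 8 mm thick, on the spindle below the T-handle. Starts 80 mm above the table and slides stiffly down by 18 mm until it meets the flange (then 62 mm). It carries the T-handle's weight; pressing it on down takes about 8 N more (6 to 10 N). It stays where it is left.
- thandle_mid (a point): Loose T-handle, 0.5 to 0.7 kg: point on its hub's axis at the height of the cross bar; z up, x along the bar. Bar level, 12 mm thick; red balls 24 mm across, 95 mm either side. At first it rides on the tooth tops, this point 130 mm above the table, and turns easily either way. With the bar in line with yellow marks (within 5 degrees) it meshes and drops 3 to 8 mm; fully home, it is at 108 mm.
- hub_top (a point): Centre of the flat closed top of the T-handle's round aluminium hub, 10 mm above the cross bar's axis. The hub is 52 mm across and 56 mm high; its splined blind bore opens downward. Fully home, this point is 118 mm above the table and the hub's underside presses the collar onto the flange.
- spoon0: loose metal spoon about 130 mm long, 10 mm high, lying on the dark mat to the left; a bystander. Origin on its underside near mid-length
- spoon1: loose metal spoon about 130 mm long, 10 mm high, lying on the dark mat to the left; a bystander. Origin on its underside near mid-length
- spoon2: loose metal spoon about 130 mm long, 10 mm high, lying on the dark mat to the left; a bystander. Origin on its underside near mid-length
- hammer: loose hammer with a wooden handle, 260 mm long, lying on the table left of the clamp; a bystander
- driver: loose screwdriver with a brown wooden handle, 200 mm long, lying on the right; a bystander
Things that resemble listed ones, but are neither listed nor needed, are in the scene too. What is shaped like the part that bears thandle_mid but green or pink is not meant.

How it is judged:
On the way:
1. the T-handle is meshed on the spindle and pressed fully home (within 2.5 mm), while the clamp is still open (spindle below 0.9 rad) (z of thandle_mid in the frame of clamp below 0.1105 m and horizontal distance between thandle_mid and clamp below 0.006 m and angle between thandle_mid's own z axis and vertical below 0.08 rad and value of joint spindle below 0.9 rad), for 0.2 s.
At the end, for the whole second after the job is handed in: The T-handle is on the spindle fully home (its middle point no more than 110.5 mm above the clamp's underside, within 6 mm of the spindle axis, upright within 0.08 rad), the spindle is turned to at least 1.1 rad, and the handle is at rest (z of thandle_mid in the frame of clamp below 0.1105 m and horizontal distance between thandle_mid and clamp below 0.006 m and angle between thandle_mid's own z axis and vertical below 0.08 rad and value of joint spindle above 1.1 rad and linear speed of thandle below 0.02 m/s); the robot touches nothing.
It fails at once if a bystander (loose spoon, hammer or screwdriver) is moved by more than 4 cm (distance of any of spoon0, spoon1, spoon2, hammer, driver from where it was at the start of the episode above 0.04 m).
It also fails if it takes over 62 s, if anything falls off the work surface, if the arm or the gripper's body presses on something with over 40 N, if the wrist force passes 120 N, or if a joint passes its speed limit or range.

### The arm

A 6-joint arm with a two-finger parallel gripper is mounted at the origin on the work surface. World frame = base frame: x ahead of the robot, y to its left, z up, the work surface at z = 0. Lengths are in m, angles in rad, forces in N, time in s.
With the tool pointing down it reaches from about 0.425 to 0.95 m from the base axis. Payload 14.7 kg.
Tool frame: the origin (TCP) lies between the finger pads; the fingertips stand 25 mm ahead of it and the grasp point (between the pads) lies 6 mm ahead of it (tips_ahead is the distance from the TCP to the fingertips, in m); y points along the fingers, z is the direction in which the jaws open and shut, and the axes are right-handed (so a half turn about y gives the same grasp; the last joint's range is limited). The gripper opens to 85 mm and grips with 20 to 120 N. Pads are 22 mm wide; open, the fingers measure 114 mm over their backs; the gripper's body (76 mm by 85 mm) begins 54 mm behind the grasp point. The pads swing forward as they close: fully open they stand 13 mm farther back than shut.
Start: joints at [-1.322, 0.48, 1.596, -0, 1.065, -0.047], TCP at [0.189, -0.622, 0.256] pointing down, gripper open.
Joint ranges: [-2.75, 2.75], [-0.82, 2.05], [0.23, 2.67], [-1.56, 4.7], [0.09, 2.69], [-2.92, 2.92]. Speed limits (rad/s): [1.89, 1.89, 2.39, 3.01, 3.01, 3.01].

### API

Orientations are given as a unit quaternion [x, y, z, w].
In Python, from rig import * gives the robot as it stands.
- The arm moves only by the tool drive_tool, never from a script. Its argument "rows" is a list of rows, each a list of 6 numbers: the shift along the tool's x, y, z in mm, then the turn, a rotation vector about the tool's x, y, z in degrees. In form: [[tx, ty, tz, rx, ry, rz], ...]. A call has 1 to 12 rows; each row shifts and turns the commanded pose from where the row before left it, along the tool's axes as they then stand; what a row does not reach is not made up. A row lasts 1/12 s, in which the tool goes at most 41.7 mm and 7.16 degrees, less where a joint would pass 70% of its speed; a pose out of reach is approached as far as the arm can. A call with a gripper value outside its range is refused whole. "gripper" is the finger opening in mm, from 0 to 85.4, set as the call begins (left out, the last holds). The fingers move at their own pace and stop on an object; "squeeze" is the grip in N (left out, the last holds). Time passes only in rows, so rows that do not move let the fingers close. It gives the time, the measured TCP pose, the force and the opening at its end, in the units of the state.
- get_obs(): the state, without advancing time (a new reading comes with each control period).
- camera(name): name is "scene" or "top"; returns a dict with "pixels" (480x640x3 uint8, blue, green, red), "camera_matrix" (3x3 intrinsics, pixels), "R" (3x3) and "t" (3): a world point X has camera coordinates R X + t. Camera axes: x right, y down, z forward; pixel columns grow to the right and rows downward; lengths in m; the calibration is good to about 2 mm. A picture is of the moment at which its call begins. There is no depth.
- close_job(): hands the job in, once; it reports no verdict.
Trained networks look in a picture, given as the dict that the camera call returned (one of the last four; its "shot" number tells which), for a name from the list of things; names that differ only in an ending like _2 or _b are one class to them, and where a whole thing is asked for, a point or a joint stands for the part that bears it (a point fixed in the world has none). Each returns a list of dicts, best first, with "score" (0 to 1); they miss things now and then, are a little off and sometimes report something else, mostly with a low value. They report only what shows in the picture. A call takes as long as a camera call. They do not tell look-alikes from the thing itself.
- recognise(picture, thing): "point" ([x, y, z] in m, in world coordinates, good to about 4 mm: the middle of the surface that is visible of it).
The state is a dict: "time": time; "q": joint angles; "qd": joint speeds; "effort": joint torques, N m; "ee_pos": TCP position; "tool_rot": TCP orientation; "contact_force": force on the tool from outside, world axes, zero at the start; "wrist_torque": the same for the moment, N m; "grip_width": opening from 0.0 (shut) to 1.0 (fully open).
Only numpy, scipy, OpenCV 4.12 (cv2) and the standard library are available. Lean on these libraries where they do the work, as an engineer would, in place of code of your own. Each camera call takes 0.05 s, during which the arm holds its last target.

## Working session

There is one attempt and no reset: what is moved stays moved. The work goes in short steps, Python scripts to look and compute and a tool call to move; the robot and the scene stay as the last step left them, time stands still between calls to the robot, and variables do not carry over. Pictures are saved under pics/ and viewed, and the job is handed in when it is done.

Besides the shell and the picture viewer there is one more tool, called as name(argument=value, ...), one argument or row to a line, values as JSON. drive_tool: Moves the arm, as the interface text tells. Its arguments: {"type":"object","properties":{"rows":{"type":"array"},"gripper":{"type":"number"},"squeeze":{"type":"number"}},"required":["rows"]}

```bash
ls; mkdir -p pics; cat > h.py <<'E'
from rig import *
import numpy as np, cv2
def px(c,X):
    p=c["R"]@np.array(X)+c["t"]; p=c["camera_matrix"]@p; return p[:2]/p[2]
def at_z(c,u,v,z):
    d=np.linalg.solve(c["camera_matrix"],[u,v,1.]); R=np.array(c["R"]);o=-R.T@c["t"]; d=R.T@d
    return o+d*(z-o[2])/d[2]
E
python3 - <<'E'
from h import *
for n in("scene","top"):
    c=camera(n); cv2.imwrite(f"pics/{n}0.png",c["pixels"])
    print(n,-np.array(c["R"]).T@c["t"])
    for t in("thandle_mid","hub_top","clamp","collar_top","spindle_flange"):
        for r in recognise(c,t)[:4]:print(t,np.round(r["point"],3),round(r["score"],2),px(c,r["point"]).round())
o=get_obs();print(o)
E
```

```text
pics
scene [1.2712244  0.67344557 0.90257105]
thandle_mid [0.209 0.314 0.046] 0.82 [468. 256.]
thandle_mid [ 0.343 -0.142  0.05 ] 0.79 [280. 211.]
thandle_mid [0.559 0.036 0.131] 0.77 [278. 256.]
thandle_mid [0.561 0.047 0.054] 0.61 [282. 286.]
hub_top [0.206 0.317 0.05 ] 0.97 [470. 254.]
hub_top [ 0.589 -0.176  0.046] 0.95 [200. 255.]
hub_top [ 0.343 -0.145  0.054] 0.79 [279. 209.]
clamp [0.654 0.068 0.043] 0.86 [261. 319.]
collar_top [0.563 0.042 0.078] 0.65 [280. 277.]
collar_top [0.534 0.472 0.009] 0.63 [466. 390.]
spindle_flange [0.56  0.044 0.056] 0.92 [281. 284.]
top [0.37713215 0.04888812 1.42034235]
thandle_mid [0.195 0.301 0.055] 0.83 [214. 335.]
thandle_mid [ 0.329 -0.154  0.055] 0.78 [395. 280.]
thandle_mid [0.544 0.023 0.14 ] 0.74 [325. 191.]
thandle_mid [ 0.58  -0.181  0.052] 0.63 [405. 181.]
hub_top [ 0.58  -0.178  0.055] 0.96 [403. 181.]
hub_top [0.544 0.023 0.143] 0.92 [325. 191.]
hub_top [ 0.326 -0.15   0.053] 0.78 [393. 281.]
hub_top [0.195 0.302 0.057] 0.65 [213. 335.]
clamp [0.616 0.042 0.022] 0.97 [316. 169.]
spindle_flange [0.533 0.028 0.06 ] 0.68 [322. 199.]
spindle_flange [0.437 0.464 0.003] 0.4 [155. 239.]
spindle_flange [0.526 0.025 0.082] 0.2 [323. 201.]
{'time': 0.6, 'q': array([-1.32159318e+00,  4.80188546e-01,  1.59627523e+00, -1.61397475e-05,
        1.06511748e+00, -4.65470613e-02]), 'qd': array([-0.00089694, -0.00020209, -0.0014587 , -0.00085905, -0.00149232,
       -0.00108266]), 'effort': array([-7.95196993e-04, -9.50047016e+01, -4.30502701e+01, -1.99255614e-04,
        1.40774904e-03, -2.24707583e-05]), 'ee_pos': array([ 0.18949653, -0.62176791,  0.25631324]), 'tool_rot': array([ 0.10419011, -0.69938477,  0.69939379, -0.104181  ]), 'contact_force': array([-0.14523642,  0.01002341, -0.69610252]), 'wrist_torque': array([-0.00879358,  0.02692228, -0.00471102]), 'grip_width': 0.9992845144250485}
```

View pics/scene0.png

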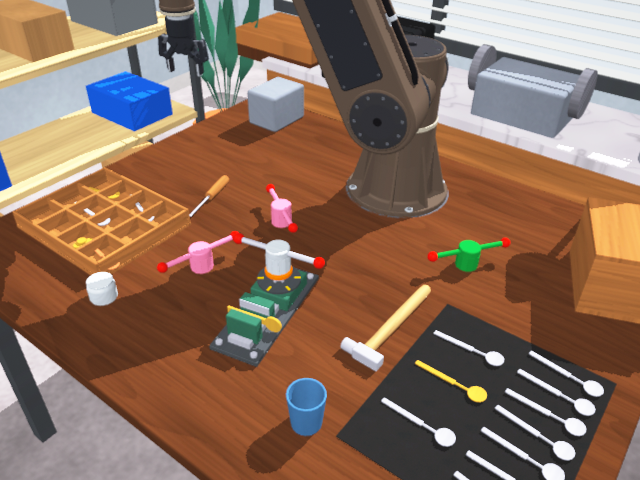

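View pics/top0.png

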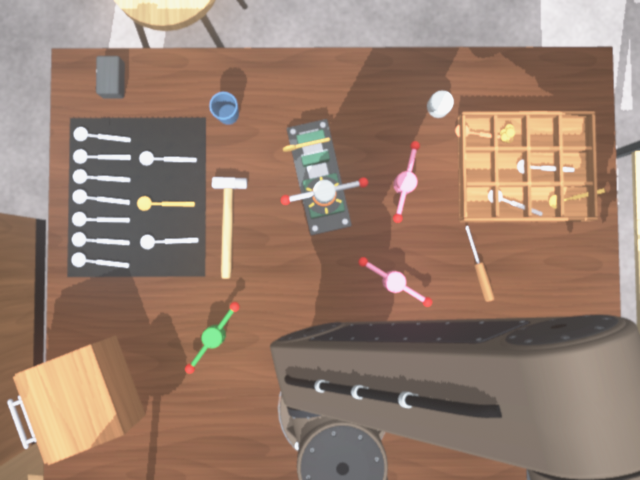

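```bash
python3 - <<'E'
import cv2
a=cv2.imread("pics/top0.png")[120:250,250:410]
cv2.imwrite("pics/topc.png",cv2.resize(a,None,fx=4.8,fy=4.6,interpolation=2))
a=cv2.imread("pics/scene0.png")[210:360,190:370]
cv2.imwrite("pics/scenec.png",cv2.resize(a,None,fx=4,fy=4,interpolation=2))
E
```

```text
(no output)
```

View pics/topc.png

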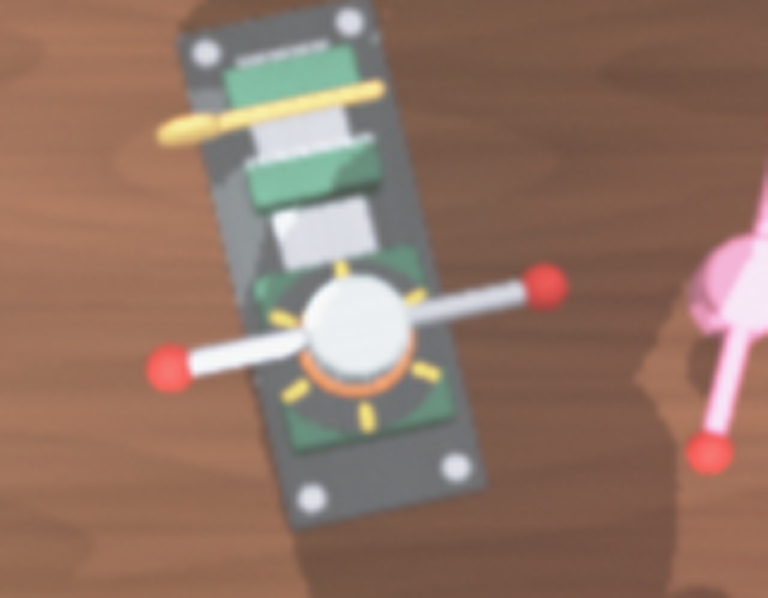

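View pics/scenec.png

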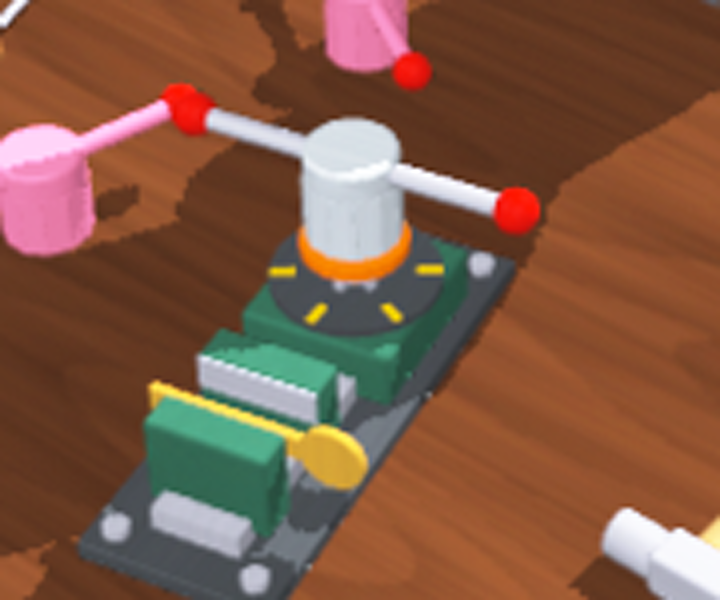

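```bash
cat > m.py <<'E'
from h import *
import sys
def blobs(c,lo,hi,roi,amin=3):
    h=cv2.cvtColor(c["pixels"],cv2.COLOR_BGR2HSV).astype(int)
    m=np.all((h>=lo)&(h<=hi),2).astype(np.uint8)
    if lo[0]<0:
        m=(((h[...,0]<=hi[0])|(h[...,0]>=180+lo[0]))&(h[...,1]>=lo[1])&(h[...,2]>=lo[2])).astype(np.uint8)
    n,l,s,ce=cv2.connectedComponentsWithStats(m)
    return [(ce[i].round(2),s[i,4]) for i in range(1,n) if s[i,4]>=amin and roi[0]<ce[i][0]<roi[2] and roi[1]<ce[i][1]<roi[3]]
def meas(zb):
    c=camera("top");s=camera("scene")
    for nm,cc,roi in(("top",c,(255,150,375,230)),("scene",s,(225,220,335,310))):
        B=blobs(cc,(-6,150,100),(6,255,255),roi,8); Y=blobs(cc,(18,100,120),(33,255,255),roi)
        print(nm,"balls");P=[at_z(cc,*b[0],zb) for b in B]
        for b,p in zip(B,P):print(b,p.round(4))
        print("marks");
        for b in Y:print(b,at_z(cc,*b[0],.054).round(4))
    return c,s
if __name__=="__main__": meas(float(sys.argv[1]))
E
python3 m.py .130
```

```text
top balls
(array([363.43, 181.72]), np.int32(58)) [ 0.5669 -0.07    0.13  ]
(array([284.07, 199.62]), np.int32(42)) [0.5246 0.1199 0.13  ]
marks
(array([336.2, 183.6]), np.int32(5)) [ 0.5735 -0.008   0.054 ]
(array([308.73, 189.  ]), np.int32(11)) [0.5601 0.0616 0.054 ]
(array([337.92, 200.08]), np.int32(12)) [ 0.5316 -0.0121  0.054 ]
(array([311.  , 204.62]), np.int32(13)) [0.5204 0.056  0.054 ]
(array([326.  , 210.21]), np.int32(14)) [0.506  0.0182 0.054 ]
scene balls
(array([292.5 , 227.43]), np.int32(88)) [ 0.4621 -0.0033  0.13  ]
(array([236.45, 236.6 ]), np.int32(121)) [ 0.5627 -0.0776  0.13  ]
(array([318.75, 262.39]), np.int32(122)) [0.523  0.1159 0.13  ]
marks
(array([260.31, 277.31]), np.int32(16)) [ 0.5682 -0.0087  0.054 ]
(array([297., 277.]), np.int32(21)) [0.5183 0.0537 0.054 ]
(array([268.5, 288. ]), np.int32(18)) [0.5834 0.0281 0.054 ]
(array([287.6 , 287.75]), np.int32(20)) [0.5578 0.0598 0.054 ]
```

```bash
cat > g.py <<'E'
from h import *
from scipy.spatial.transform import Rotation as Ro
import sys
def go(tgt):
    o=get_obs();R=Ro.from_quat(o["tool_rot"]).as_matrix()
    print("t",o["time"],"pos",o["ee_pos"].round(4),"F",o["contact_force"].round(1),"M",o["wrist_torque"].round(2),"w",round(o["grip_width"],3),"q6",o["q"][5].round(3))
    print(R.round(3)); zy=np.degrees(np.arctan2(R[1,2],R[0,2]));print("zyaw",zy, "tilt(deg)",np.degrees(np.arccos(-R[2,1])))
    if tgt: print("tool delta mm",(R.T@(np.array(tgt)-o["ee_pos"])*1000).round(1))
if __name__=="__main__": go([float(a) for a in sys.argv[1:]])
E
python3 g.py .545 .024 .25
```

```text
t 0.7 pos [ 0.1895 -0.6218  0.2563] F [0.3 0.  0.6] M [-0.01 -0.02  0.05] w 0.998 q6 -0.047
[[-0.957  0.     0.292]
 [-0.292 -0.    -0.957]
 [-0.    -1.     0.   ]]
zyaw -73.05200074436638 tilt(deg) 0.0021815721041527317
tool delta mm [-528.3    6.3 -514.1]
```

drive_tool(
  rows=[
    [-22,0,-21.4,0,0,0],
    [-22,0,-21.4,0,0,0],
    [-22,0,-21.4,0,0,0],
    [-22,0,-21.4,0,0,0],
    [-22,0,-21.4,0,0,0],
    [-22,0,-21.4,0,0,0],
    [-22,0,-21.4,0,0,0],
    [-22,0,-21.4,0,0,0],
    [-22,0,-21.4,0,0,0],
    [-22,0,-21.4,0,0,0],
    [-22,0,-21.4,0,0,0],
    [-22,0,-21.4,0,0,0],
  ],
  gripper=85,
)

```text
time: 1.7
ee_pos: [0.3677, -0.2978, 0.2565]
tool_rot: [0.104, -0.699, 0.7, -0.104]
contact_force: [0.5, -0.5, -0.4]
grip_width: 0.995
```

drive_tool(
  rows=[
    [-22,0,-21.4,0,0,0],
    [-22,0,-21.4,0,0,0],
    [-22,0,-21.4,0,0,0],
    [-22,0,-21.4,0,0,0],
    [-22,0,-21.4,0,0,0],
    [-22,0,-21.4,0,0,0],
    [-22,0,-21.4,0,0,0],
    [-22,0,-21.4,0,0,0],
    [-22,0,-21.4,0,0,0],
    [-22,0,-21.4,0,0,0],
    [-22,0,-21.4,0,0,0],
    [-22,0,-21.4,0,0,0],
  ],
)

```text
time: 2.7
ee_pos: [0.5454, 0.025, 0.2565]
tool_rot: [0.104, -0.699, 0.699, -0.104]
contact_force: [-0.2, -0.1, -0.2]
grip_width: 0.998
```

drive_tool(
  rows=[
    [0,0,0,0,-7.1,0],
    [0,0,0,0,-7.1,0],
    [0,0,0,0,-7.1,0],
    [0,0,0,0,-7.1,0],
    [0,0,0,0,-7.1,0],
    [0,0,0,0,-7.1,0],
    [0,0,0,0,-7.1,0],
    [0,0,0,0,-7.1,0],
    [0,0,0,0,-7.1,0],
    [0,0,0,0,-7.1,0],
    [0,0,0,0,-7.1,0],
    [0,0,0,0,-7.1,0],
  ],
)

```text
time: 3.7
ee_pos: [0.5449, 0.0234, 0.2564]
tool_rot: [-0.551, 0.443, -0.443, 0.551]
contact_force: [0.4, -0.3, 0.5]
grip_width: 0.996
```

```bash
python3 g.py .545 .024 .25;python3 - <<'E'
from h import *
c=camera("scene");cv2.imwrite("pics/s1.png",c["pixels"][100:400,150:400].repeat(2,0).repeat(2,1))
E
```

```text
t 3.7 pos [0.5449 0.0234 0.2564] F [ 0.4 -0.3  0.5] M [0.04 0.04 0.01] w 0.996 q6 -0.231
[[ 0.216  0.     0.976]
 [-0.976  0.     0.216]
 [ 0.    -1.     0.   ]]
zyaw 12.497304226616995 tilt(deg) 0.009358072818301104
tool delta mm [-0.5  6.4  0.2]
```

View pics/s1.png

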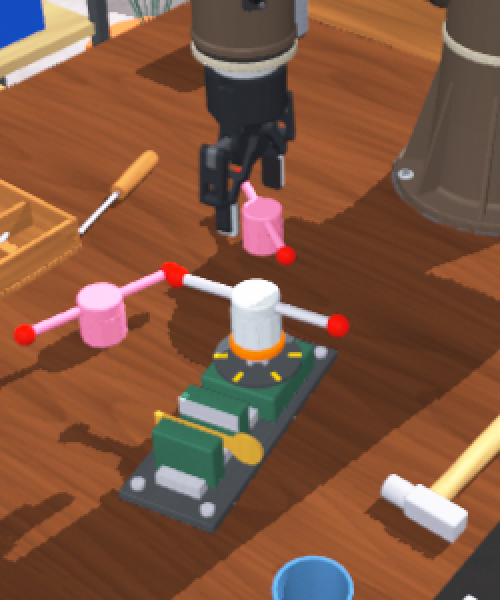

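The gripper (crop 245,180) is above the aluminium hub (255,300), jaws across the bar. Now descending.

drive_tool(
  rows=[
    [0,15,0,0,0,0],
    [0,15,0,0,0,0],
    [0,15,0,0,0,0],
    [0,15,0,0,0,0],
    [0,12,0,0,0,0],
    [0,12,0,0,0,0],
    [0,12,0,0,0,0],
    [0,12,0,0,0,0],
    [0,12,0,0,0,0],
    [0,11,0,0,0,0],
    [0,0,0,0,0,0],
  ],
)

```text
time: 4.67
ee_pos: [0.5439, 0.0235, 0.1235]
tool_rot: [0.55, -0.446, 0.444, -0.549]
contact_force: [-1.4, 0.0, -0.3]
grip_width: 1.0
```

drive_tool(
  rows=[
    [0,0,0,0,0,0],
    [0,0,0,0,0,0],
    [0,0,0,0,0,0],
    [0,0,0,0,0,0],
    [0,0,0,0,0,0],
    [0,0,0,0,0,0],
    [0,0,0,0,0,0],
    [0,0,0,0,0,0],
    [0,0,0,0,0,0],
    [0,0,0,0,0,0],
  ],
  gripper=45,
  squeeze=30,
)

```text
time: 5.5
ee_pos: [0.5454, 0.0235, 0.1264]
tool_rot: [-0.55, 0.444, -0.445, 0.55]
contact_force: [-0.4, -0.8, 6.0]
grip_width: 0.607
```

```bash
python3 g.py;python3 - <<'E'
from h import *
c=camera("scene");cv2.imwrite("pics/s2.png",cv2.resize(c["pixels"][200:330,200:360],None,fx=4,fy=4))
E
```

```text
t 5.5 pos [0.5454 0.0235 0.1264] F [-0.4 -0.8  6. ] M [-0.07  0.24  0.04] w 0.607 q6 -0.224
[[ 0.21   0.002  0.978]
 [-0.978 -0.     0.21 ]
 [ 0.    -1.     0.002]]
zyaw 12.129977810005148 tilt(deg) 0.094897896082026
```

View pics/s2.png

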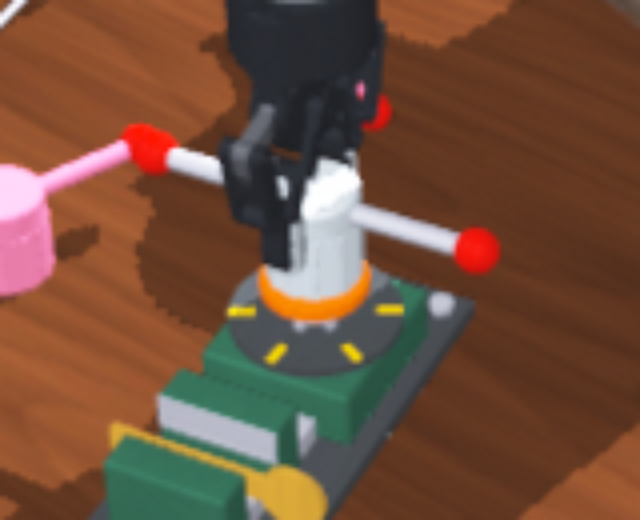

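drive_tool(
  rows=[
    [0,0,0,0,0,0],
    [0,0,0,0,0,0],
    [0,0,0,0,-3,0],
    [0,0,0,0,-3,0],
    [0,0,0,0,-3,0],
    [0,0,0,0,-3,0],
    [0,0,0,0,-3,0],
    [0,0,0,0,-3,0],
    [0,0,0,0,-3,0],
    [0,0,0,0,-2,0],
    [0,0,0,0,0,0],
    [0,0,0,0,0,0],
  ],
  squeeze=60,
)

```text
time: 6.55
ee_pos: [0.546, 0.0235, 0.126]
tool_rot: [-0.627, 0.325, -0.327, 0.628]
contact_force: [5.3, 1.6, -3.3]
grip_width: 0.597
```

```bash
python3 g.py;python3 m.py .13;python3 - <<'E'
from h import *
c=camera("scene");cv2.imwrite("pics/s3.png",cv2.resize(c["pixels"][200:330,200:360],None,fx=4,fy=4))
E
```

```text
t 6.55 pos [0.546  0.0235 0.126 ] F [ 5.3  1.6 -3.3] M [ 0.32 -1.01 -0.07] w 0.597 q6 -0.625
[[ 0.574  0.003  0.819]
 [-0.819  0.     0.574]
 [ 0.001 -1.     0.002]]
zyaw 35.05956310589397 tilt(deg) 0.14343954260396144
top balls
marks
scene balls
(array([292.47, 227.48]), np.int32(89)) [ 0.4622 -0.0032  0.13  ]
(array([234.94, 235.32]), np.int32(79)) [ 0.5613 -0.0833  0.13  ]
(array([232.22, 248.14]), np.int32(103)) [ 0.5975 -0.0567  0.13  ]
(array([323.08, 251.55]), np.int32(107)) [0.489  0.1015 0.13  ]
marks
(array([259.89, 277.44]), np.int32(18)) [ 0.569  -0.0092  0.054 ]
(array([297., 277.]), np.int32(21)) [0.5183 0.0537 0.054 ]
(array([268.5, 288. ]), np.int32(18)) [0.5834 0.0281 0.054 ]
(array([287.6 , 287.75]), np.int32(20)) [0.5578 0.0598 0.054 ]
```

View pics/s3.png

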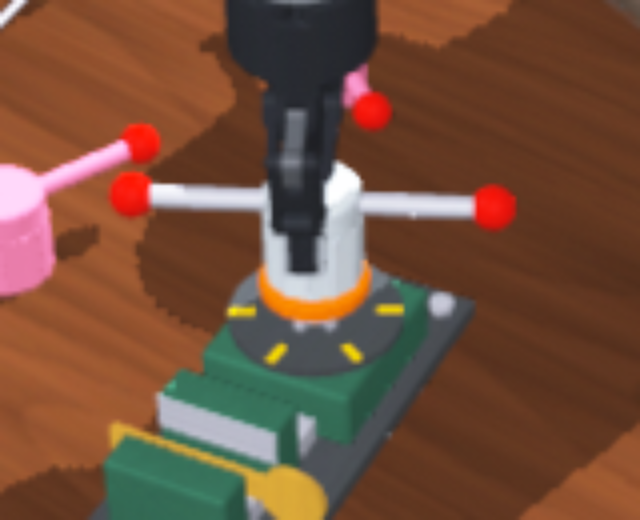

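drive_tool(
  rows=[
    [0,0,0,0,-2,0],
    [0,0,0,0,-2,0],
    [0,0,0,0,0,0],
    [0,1,0,0,0,0],
    [0,1,0,0,0,0],
    [0,1,0,0,0,0],
    [0,1,0,0,0,0],
    [0,0,0,0,0,0],
  ],
)

```text
time: 7.37
ee_pos: [0.546, 0.0237, 0.1222]
tool_rot: [-0.638, 0.303, -0.305, 0.639]
contact_force: [4.1, 2.7, 1.7]
grip_width: 0.601
```

```bash
python3 g.py;python3 m.py .127|sed -n '/scene/,$p'
```

```text
t 7.3667 pos [0.546  0.0237 0.1222] F [4.1 2.7 1.7] M [ 0.5  -0.68 -0.03] w 0.601 q6 -0.694
[[ 0.63   0.003  0.777]
 [-0.777  0.     0.63 ]
 [ 0.001 -1.     0.002]]
zyaw 39.03918349368078 tilt(deg) 0.14728012611482208
scene balls
(array([292.5 , 227.43]), np.int32(88)) [ 0.4589 -0.0059  0.127 ]
(array([234.94, 235.32]), np.int32(79)) [ 0.5586 -0.0863  0.127 ]
(array([323.07, 250.6 ]), np.int32(106)) [0.4834 0.0974 0.127 ]
(array([231.98, 251.63]), np.int32(105)) [ 0.6038 -0.0516  0.127 ]
marks
(array([260.31, 277.31]), np.int32(16)) [ 0.5682 -0.0087  0.054 ]
(array([297., 277.]), np.int32(21)) [0.5183 0.0537 0.054 ]
(array([268.5, 288. ]), np.int32(18)) [0.5834 0.0281 0.054 ]
(array([287.6 , 287.75]), np.int32(20)) [0.5578 0.0598 0.054 ]
```

drive_tool(
  rows=[
    [0,2,0,0,0,0],
    [0,2,0,0,0,0],
    [0,2,0,0,0,0],
    [0,2,0,0,0,0],
    [0,0,0,0,0,0],
  ],
)

```text
time: 7.88
ee_pos: [0.5461, 0.0237, 0.1142]
tool_rot: [-0.638, 0.303, -0.305, 0.639]
contact_force: [4.2, 3.7, 3.6]
grip_width: 0.598
```

```bash
python3 g.py;python3 m.py .118|sed -n '/scene/,$p';python3 - <<'E'
from h import *
c=camera("scene");cv2.imwrite("pics/s4.png",cv2.resize(c["pixels"][200:330,200:360],None,fx=4,fy=4))
E
```

```text
t 7.8833 pos [0.5461 0.0237 0.1142] F [4.2 3.7 3.6] M [ 0.66 -0.74  0.02] w 0.598 q6 -0.694
[[ 0.63   0.003  0.777]
 [-0.777  0.     0.63 ]
 [ 0.002 -1.     0.002]]
zyaw 39.055298446204255 tilt(deg) 0.15526576661932232
scene balls
(array([292.5 , 227.43]), np.int32(88)) [ 0.4495 -0.0138  0.118 ]
(array([234.94, 235.32]), np.int32(79)) [ 0.5503 -0.0951  0.118 ]
(array([232.28, 254.85]), np.int32(102)) [ 0.6036 -0.052   0.118 ]
(array([323.1 , 253.55]), np.int32(105)) [0.4822 0.0968 0.118 ]
marks
(array([260.2, 277.4]), np.int32(15)) [ 0.5685 -0.0087  0.054 ]
(array([297., 277.]), np.int32(21)) [0.5183 0.0537 0.054 ]
(array([268.5, 288. ]), np.int32(18)) [0.5834 0.0281 0.054 ]
(array([287.6 , 287.75]), np.int32(20)) [0.5578 0.0598 0.054 ]
```

View pics/s4.png

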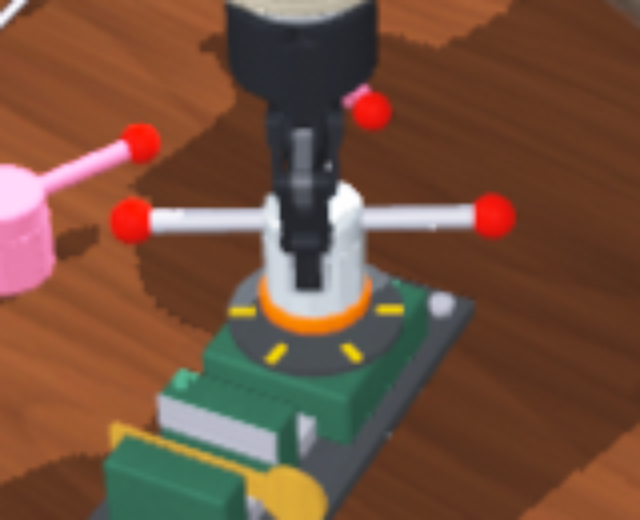

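The bar (crop 310,218) has sunk with the collar, so it is meshed. I'll press on gently to the stop.

drive_tool(
  rows=[
    [0,2,0,0,0,0],
    [0,2,0,0,0,0],
    [0,2,0,0,0,0],
    [0,2,0,0,0,0],
    [0,2,0,0,0,0],
    [0,1,0,0,0,0],
    [0,0,0,0,0,0],
    [0,0,0,0,0,0],
  ],
)

```text
time: 8.7
ee_pos: [0.5462, 0.0236, 0.1044]
tool_rot: [-0.638, 0.303, -0.305, 0.639]
contact_force: [-2.4, 2.6, 30.4]
grip_width: 0.601
```

```bash
python3 g.py;python3 m.py .108|sed -n '/scene/,$p'
```

```text
t 8.7 pos [0.5462 0.0236 0.1044] F [-2.4  2.6 30.4] M [ 0.4   0.52 -0.03] w 0.601 q6 -0.694
[[ 0.63   0.003  0.776]
 [-0.776  0.     0.63 ]
 [ 0.002 -1.     0.003]]
zyaw 39.059304465663615 tilt(deg) 0.189115685928108
scene balls
(array([292.74, 227.73]), np.int32(81)) [ 0.4396 -0.0214  0.108 ]
(array([234.94, 235.32]), np.int32(79)) [ 0.5411 -0.1049  0.108 ]
(array([232.63, 258.42]), np.int32(101)) [ 0.6033 -0.0522  0.108 ]
(array([323.  , 257.29]), np.int32(107)) [0.4825 0.0969 0.108 ]
marks
(array([260.31, 277.31]), np.int32(16)) [ 0.5682 -0.0087  0.054 ]
(array([297., 277.]), np.int32(21)) [0.5183 0.0537 0.054 ]
(array([287.57, 287.62]), np.int32(21)) [0.5575 0.0595 0.054 ]
(array([268.5, 288. ]), np.int32(18)) [0.5834 0.0281 0.054 ]
```

drive_tool(
  rows=[
    [0,0,0,0,3,0],
    [0,0,0,0,4,0],
    [0,0,0,0,4,0],
    [0,0,0,0,4,0],
    [0,0,0,0,4,0],
    [0,0,0,0,4,0],
    [0,0,0,0,4,0],
    [0,0,0,0,3,0],
    [0,0,0,0,0,0],
  ],
  squeeze=80,
)

```text
time: 9.55
ee_pos: [0.5455, 0.0236, 0.1044]
tool_rot: [-0.537, 0.459, -0.46, 0.538]
contact_force: [-7.4, 2.2, 34.9]
grip_width: 0.591
```

```bash
python3 g.py;python3 m.py .108|sed -n '/scene/,$p'
```

```text
t 9.55 pos [0.5455 0.0236 0.1044] F [-7.4  2.2 34.9] M [0.41 1.29 0.09] w 0.591 q6 -0.167
[[ 0.154  0.002  0.988]
 [-0.988  0.     0.154]
 [ 0.    -1.     0.002]]
zyaw 8.86522696136893 tilt(deg) 0.11870940649721247
scene balls
(array([290.33, 230.44]), np.int32(9)) [ 0.451  -0.0191  0.108 ]
(array([237.66, 240.33]), np.int32(177)) [ 0.5508 -0.0874  0.108 ]
(array([317.84, 271.81]), np.int32(113)) [0.5271 0.117  0.108 ]
marks
(array([294. , 270.5]), np.int32(20)) [0.5054 0.0348 0.054 ]
(array([262.32, 271.63]), np.int32(19)) [ 0.5512 -0.0179  0.054 ]
(array([294.85, 282.6 ]), np.int32(20)) [0.5355 0.0616 0.054 ]
(array([262.68, 283.95]), np.int32(19)) [0.5813 0.0097 0.054 ]
(array([279. , 289.5]), np.int32(18)) [0.5733 0.0489 0.054 ]
```

drive_tool(
  rows=[
    [0,0,0,0,3,0],
    [0,0,0,0,4,0],
    [0,0,0,0,4,0],
    [0,0,0,0,4,0],
    [0,0,0,0,4,0],
    [0,0,0,0,4,0],
    [0,0,0,0,4,0],
    [0,0,0,0,3,0],
    [0,0,0,0,0,0],
  ],
)

```text
time: 10.4
ee_pos: [0.5448, 0.0239, 0.1044]
tool_rot: [0.399, -0.583, 0.583, -0.4]
contact_force: [-9.5, 5.5, 40.0]
grip_width: 0.593
```

```bash
python3 g.py;python3 m.py .108|sed -n '/scene/,$p'
```

```text
t 10.4 pos [0.5448 0.0239 0.1044] F [-9.5  5.5 40. ] M [1.12 1.84 0.07] w 0.593 q6 0.357
[[-0.361  0.001  0.933]
 [-0.933  0.    -0.361]
 [-0.001 -1.     0.001]]
zyaw -21.14714228520554 tilt(deg) 0.05736215167295316
scene balls
(array([293.73, 229.93]), np.int32(15)) [ 0.4447 -0.0143  0.108 ]
(array([234.94, 235.32]), np.int32(79)) [ 0.5411 -0.1049  0.108 ]
(array([254.19, 231.94]), np.int32(16)) [ 0.5054 -0.0796  0.108 ]
(array([300.83, 283.66]), np.int32(112)) [0.5774 0.1121 0.108 ]
marks
(array([299.12, 275.88]), np.int32(8)) [0.5126 0.0551 0.054 ]
(array([259.65, 278.04]), np.int32(23)) [ 0.5708 -0.0083  0.054 ]
(array([288.53, 287.26]), np.int32(19)) [0.5554 0.0604 0.054 ]
(array([269.62, 288.48]), np.int32(21)) [0.583 0.031 0.054]
```

drive_tool(
  rows=[
    [0,-0.3,0,0,3,0],
    [0,-0.3,0,0,3,0],
    [0,0,0,0,2,0],
    [0,0,0,0,0,0],
    [0,0,0,0,0,0],
  ],
)

```text
time: 10.92
ee_pos: [0.545, 0.0237, 0.1045]
tool_rot: [0.359, -0.609, 0.609, -0.36]
contact_force: [-5.3, 4.9, 27.0]
grip_width: 0.592
```

```bash
python3 g.py;python3 m.py .108|sed -n '/scene/,$p';python3 - <<'E'
from h import *
c=camera("scene");cv2.imwrite("pics/s5.png",cv2.resize(c["pixels"][220:370,190:370],None,fx=4,fy=4))
E
```

```text
t 10.9167 pos [0.545  0.0237 0.1045] F [-5.3  4.9 27. ] M [0.75 1.07 0.1 ] w 0.592 q6 0.493
[[-0.484  0.001  0.875]
 [-0.875  0.    -0.484]
 [-0.001 -1.     0.001]]
zyaw -28.95444362335966 tilt(deg) 0.06350689874166324
scene balls
(array([295.07, 230.14]), np.int32(14)) [ 0.4435 -0.0114  0.108 ]
(array([234.94, 235.32]), np.int32(79)) [ 0.5411 -0.1049  0.108 ]
(array([294.79, 285.7 ]), np.int32(112)) [0.5896 0.1063 0.108 ]
marks
(array([259.82, 277.53]), np.int32(17)) [ 0.5694 -0.0091  0.054 ]
(array([297., 277.]), np.int32(21)) [0.5183 0.0537 0.054 ]
(array([287.22, 287.56]), np.int32(18)) [0.5578 0.0588 0.054 ]
(array([268.5, 288. ]), np.int32(18)) [0.5834 0.0281 0.054 ]
```

View pics/s5.png

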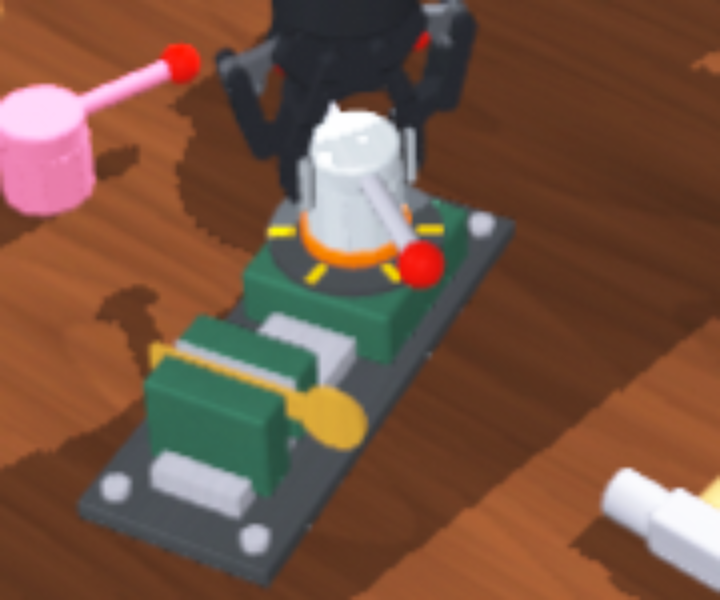

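```bash
python3 - <<'E'
from h import *
c=camera("top");s=camera("scene")
cv2.imwrite("pics/t6.png",cv2.resize(c["pixels"][110:250,240:410],None,fx=4,fy=4))
P=[at_z(c,250+x/4.8,120+y/4.6,.012) for x,y in((205,52),(350,22),(312,498),(456,467))]
print(np.round(P,4))
f=lambda a,b:np.degrees(np.arctan2((a-b)[1],(a-b)[0]))
print(f(P[0],P[2]),f(P[1],P[3]),f(P[0],P[1])-90,f(P[2],P[3])-90)
Q=[at_z(s,190+x/4,220+y/4,.012) for x,y in((117,487),(255,540),(482,223))]
print(np.round(Q,4),f(Q[1],Q[2]),f(Q[1],Q[0])-90)
cv2.imwrite("pics/s6.png",cv2.resize(s["pixels"][240:320,230:330],None,fx=8,fy=7,interpolation=2))
E
```

```text
[[ 0.7179  0.1035  0.012 ]
 [ 0.7349  0.0242  0.012 ]
 [ 0.463   0.0461  0.012 ]
 [ 0.4803 -0.0321  0.012 ]]
12.693420905273374 12.462977131938198 12.08806535987 12.453792850803083
[[0.7317 0.0238 0.012 ]
 [0.7153 0.1024 0.012 ]
 [0.4586 0.0448 0.012 ]] 12.640813253079186 11.821257654178865
```

View pics/s6.png

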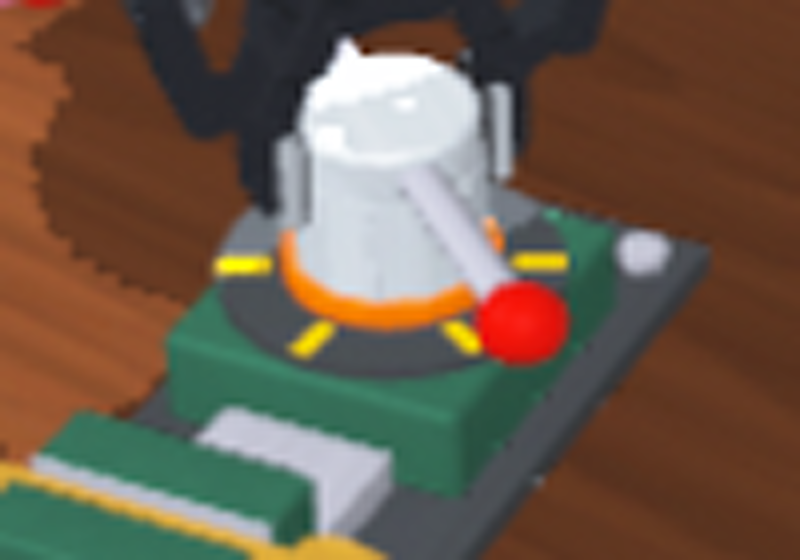

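View pics/t6.png

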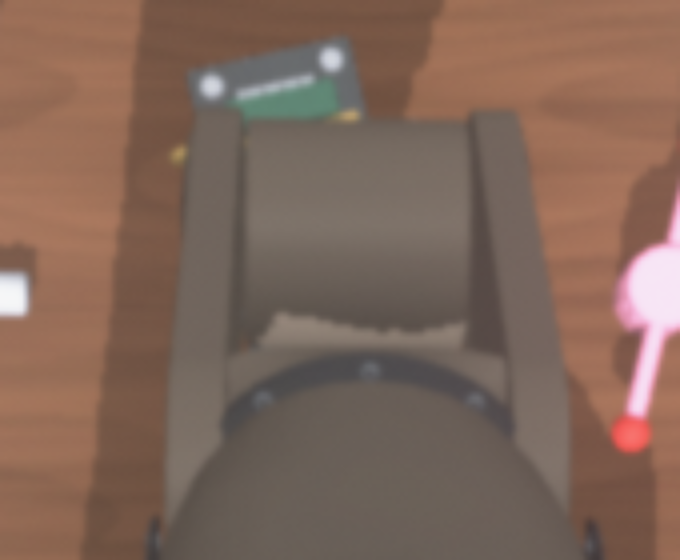

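drive_tool(
  rows=[
    [0,0,0,0,2,0],
    [0,0,0,0,2,0],
    [0,0,0,0,0,0],
  ],
)

```text
time: 11.42
ee_pos: [0.5449, 0.0238, 0.1045]
tool_rot: [0.337, -0.622, 0.622, -0.337]
contact_force: [-5.9, 5.4, 26.8]
grip_width: 0.592
```

```bash
python3 g.py;python3 m.py .108|sed -n '/scene/,$p'
```

```text
t 11.4167 pos [0.5449 0.0238 0.1045] F [-5.9  5.4 26.8] M [0.94 1.16 0.21] w 0.592 q6 0.565
[[-0.546  0.001  0.838]
 [-0.838  0.    -0.546]
 [-0.001 -1.     0.001]]
zyaw -33.06432935083342 tilt(deg) 0.05349090247058639
scene balls
(array([295.5, 230.5]), np.int32(10)) [ 0.4439 -0.0098  0.108 ]
(array([234.94, 235.32]), np.int32(79)) [ 0.5411 -0.1049  0.108 ]
(array([291.88, 286.61]), np.int32(110)) [0.5953 0.1034 0.108 ]
marks
(array([260.1, 276.8]), np.int32(20)) [ 0.5672 -0.0102  0.054 ]
(array([297., 278.]), np.int32(21)) [0.5209 0.0558 0.054 ]
(array([267.48, 287.62]), np.int32(21)) [0.5838 0.0256 0.054 ]
(array([284.67, 287.17]), np.int32(6)) [0.5602 0.0537 0.054 ]
```

drive_tool(
  rows=[
    [0,0,0,0,2,0],
    [0,0,0,0,2,0],
    [0,0,0,0,0,0],
  ],
)

```text
time: 11.77
ee_pos: [0.5448, 0.0239, 0.1045]
tool_rot: [0.316, -0.633, 0.633, -0.316]
contact_force: [-6.2, 5.4, 28.4]
grip_width: 0.596
```

```bash
python3 g.py;python3 m.py .108|sed -n '/scene/,$p'
```

```text
t 11.7667 pos [0.5448 0.0239 0.1045] F [-6.2  5.4 28.4] M [1.12 1.18 1.75] w 0.596 q6 0.633
[[-0.601  0.001  0.799]
 [-0.799 -0.    -0.601]
 [-0.    -1.     0.001]]
zyaw -36.958903290895 tilt(deg) 0.040657082659447126
scene balls
(array([234.94, 235.32]), np.int32(79)) [ 0.5411 -0.1049  0.108 ]
(array([289.19, 286.99]), np.int32(113)) [0.5995 0.0999 0.108 ]
marks
(array([259.74, 276.11]), np.int32(19)) [ 0.5659 -0.0124  0.054 ]
(array([296.82, 278.  ]), np.int32(22)) [0.5211 0.0555 0.054 ]
(array([267.28, 287.28]), np.int32(18)) [0.5832 0.0246 0.054 ]
```

Torque jumped to 1.75 N m and the marks are at the predicted stop angle. Unwind slightly, release, rise.

drive_tool(
  rows=[
    [0,-0.3,0,0,-1.5,0],
    [0,-0.3,0,0,0,0],
    [0,0,0,0,0,0],
  ],
)

```text
time: 12.12
ee_pos: [0.5449, 0.0239, 0.1046]
tool_rot: [0.324, -0.628, 0.628, -0.325]
contact_force: [-3.1, 5.6, 16.9]
grip_width: 0.59
```

drive_tool(
  rows=[
    [0,0,0,0,0,0],
    [0,0,0,0,0,0],
    [0,0,0,0,0,0],
    [0,0,0,0,0,0],
    [0,0,0,0,0,0],
    [0,0,0,0,0,0],
    [0,0,0,0,0,0],
    [0,0,0,0,0,0],
    [0,0,0,0,0,0],
  ],
  gripper=85,
)

```text
time: 12.87
ee_pos: [0.5448, 0.0234, 0.1035]
tool_rot: [-0.325, 0.628, -0.628, 0.325]
contact_force: [0.0, -0.2, -0.2]
grip_width: 0.996
```

```bash
python3 g.py
```

```text
t 12.8667 pos [0.5448 0.0234 0.1035] F [ 0.  -0.2 -0.2] M [ 0.02  0.04 -0.01] w 0.996 q6 0.604
[[-0.579 -0.     0.816]
 [-0.816 -0.    -0.579]
 [ 0.    -1.    -0.   ]]
zyaw -35.35378637306412 tilt(deg) 0.006576130203151724
```

drive_tool(
  rows=[
    [0,-6,0,0,0,0],
    [0,-10,0,0,0,0],
    [0,-12,0,0,0,0],
    [0,-15,0,0,0,0],
    [0,-15,0,0,0,0],
    [0,-15,0,0,0,0],
    [0,-15,0,0,0,0],
    [0,-15,0,0,0,0],
    [0,-15,0,0,0,0],
    [0,-15,0,0,0,0],
  ],
)

```text
time: 13.7
ee_pos: [0.5448, 0.0235, 0.2384]
tool_rot: [0.324, -0.628, 0.628, -0.325]
contact_force: [0.4, 0.1, -0.8]
grip_width: 0.998
```

drive_tool(
  rows=[
    [15,0,-10,0,0,0],
    [20,0,-15,0,0,0],
    [20,0,-15,0,0,0],
    [20,0,-15,0,0,0],
    [20,0,-15,0,0,0],
    [20,0,-15,0,0,0],
    [20,0,-15,0,0,0],
    [20,0,-15,0,0,0],
    [20,0,-15,0,0,0],
    [20,0,-15,0,0,0],
    [0,0,0,0,0,0],
  ],
)

```text
time: 14.62
ee_pos: [0.3095, -0.0518, 0.2368]
tool_rot: [-0.325, 0.629, -0.628, 0.324]
contact_force: [-0.4, -0.2, -1.3]
grip_width: 0.992
```

```bash
python3 g.py;python3 m.py .108;python3 - <<'E'
from h import *
c=camera("scene");cv2.imwrite("pics/s7.png",cv2.resize(c["pixels"][220:370,190:370],None,fx=4,fy=4))
c=camera("top");cv2.imwrite("pics/t7.png",c["pixels"])
for r in recognise(c,"hub_top"):print(np.round(r["point"],3),r["score"])
E
```

```text
t 14.6167 pos [ 0.3095 -0.0518  0.2368] F [-0.4 -0.2 -1.3] M [-0.06  0.06  0.01] w 0.992 q6 0.356
[[-0.579 -0.002  0.815]
 [-0.815  0.    -0.579]
 [ 0.001 -1.    -0.002]]
zyaw -35.374493292870724 tilt(deg) 0.10604275799301245
top balls
(array([290.81, 169.64]), np.int32(47)) [0.6004 0.1046 0.108 ]
(array([357.  , 213.39]), np.int32(46)) [ 0.4929 -0.0558  0.108 ]
marks
(array([322.4, 178.2]), np.int32(5)) [0.5874 0.0269 0.054 ]
(array([309.22, 187.89]), np.int32(9)) [0.5629 0.0604 0.054 ]
(array([310.  , 203.62]), np.int32(13)) [0.5229 0.0585 0.054 ]
scene balls
(array([292.47, 227.48]), np.int32(89)) [ 0.4392 -0.0225  0.108 ]
(array([265.6 , 231.42]), np.int32(77)) [ 0.4881 -0.0607  0.108 ]
(array([234.94, 235.32]), np.int32(79)) [ 0.5411 -0.1049  0.108 ]
(array([290.91, 286.79]), np.int32(109)) [0.5969 0.1022 0.108 ]
marks
(array([291.25, 266.  ]), np.int32(4)) [0.4971 0.0202 0.054 ]
(array([259.74, 276.11]), np.int32(19)) [ 0.5659 -0.0124  0.054 ]
(array([296.82, 278.  ]), np.int32(22)) [0.5211 0.0555 0.054 ]
(array([267.28, 287.28]), np.int32(18)) [0.5832 0.0246 0.054 ]
[0.545 0.023 0.119] 0.69
[ 0.581 -0.181  0.055] 0.68
[0.196 0.303 0.057] 0.55
[ 0.375 -0.076  0.053] 0.42
```

View pics/s7.png

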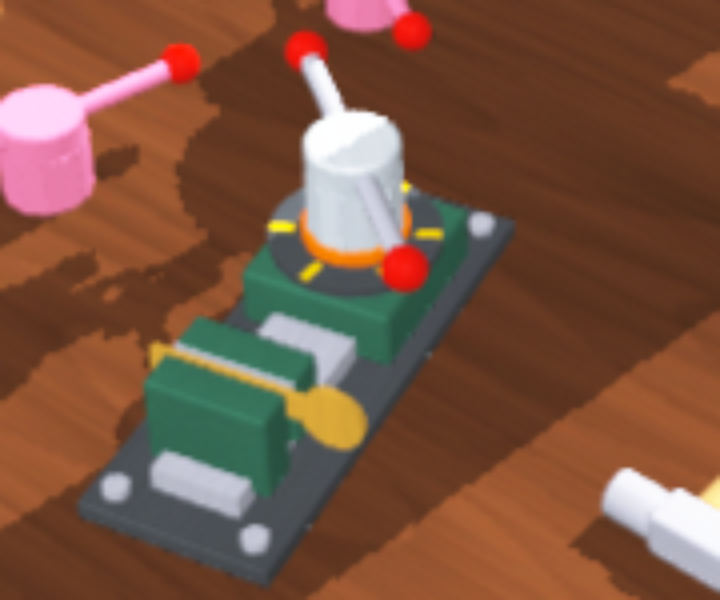

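View pics/t7.png

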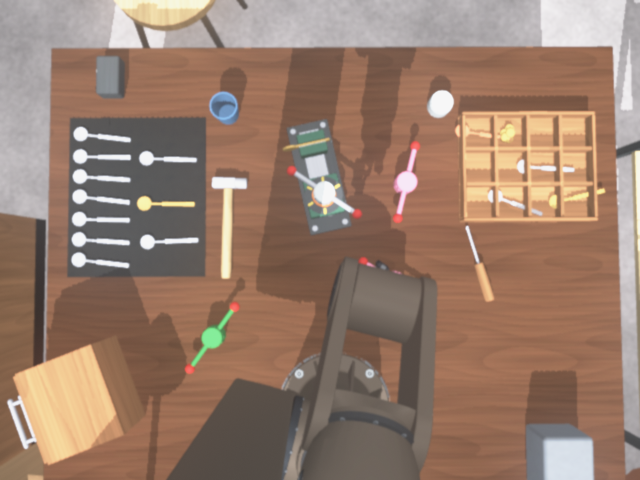

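```bash
python3 -c "
from rig import *
print(close_job())"
```

```text
the job is handed in; nothing more can be done
None
```

The T-handle is pressed home on the spindle, the jaw is closed on the spoon blank, and the gripper has let go. I handed the job in at about 15 s; no verdict is reported.

- **Meshing and pressing home:** I gripped the aluminium hub across its bar and turned it about 26° counter-clockwise, in line with the yellow marks. It dropped into mesh and I pressed it down until the force rose to about 30 N. It came down about 22 mm, which puts `thandle_mid` at about 108 to 109 mm.
- **Closing the jaw:** I turned it clockwise about 76° at the grip, until the wrist torque jumped to 1.75 N m. Then I backed off 1.5°, opened the fingers and moved the arm clear.
- **Last checks:** The marks read about 1.2 rad on the spindle, with a needed minimum of 1.1. In the scene picture the jaw sits against the blank. `hub_top` was detected at 119 mm against 118 mm expected. The spoons, hammer and screwdriver look unmoved in the top view.

Two readings disagreed:

- **Bar angle:** The bar ran up to about 7.5° ahead of the marks while turning. I took this as play in the spline.
- **Handle height:** Combining the two cameras' views of the red balls gave a handle height up to about 1.5 mm higher. That is close to the 110.5 mm limit, but within the calibration error.

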